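# Lock the bayonet hub cap of a coin counter

### The job

Refit the orange cap on the hub in the coin counter's hopper: set its two lugs into the hub's slots, push it in against the spring and twist it clockwise until it locks, then let go so that it stays locked by itself. Feel your way and force nothing: before the lugs have dropped into the slots never press on the hub with more than 25 N, do not wrench the cap against its stop, and leave the coin cup, the coin roll and the brush where they are.

Things in the scene. Friction and masses are not known exactly. Their poses are not given: they have to be found in the camera images.
- cap_grip (a point): Centre of the grip bar on top of the loose orange cap (63 to 126 g, 60 mm tall, standing upright on the table at first). z: cap's axis, up; x: along the bar. Bar 46 mm long (x), 12 mm wide (y), 32 mm tall, 16 mm below to 16 mm above this point: pinch it across its width from above. Under it a disc 60 mm across, 22 to 16 mm below this point. Half-turn symmetric.
- cap_lugs (a point): On the cap's axis, level with its lugs' undersides, 39 mm below the bar's centre; axes as the bar's. Black plug 34 mm across; its bevelled nose ends 5 mm below this point. Two lugs along +x and -x, out to 23 mm from the axis, 8 mm wide, from this level to 6 mm above it.
- hub_top (a point): Centre of the top face of the fixed aluminium hub (62 mm across, bore 37 mm). x, y: the counter's, NOT the slots'. Two opposite slots, 10 mm wide, out to 24.5 mm, orange dashes beside them, lie along this x turned by an unreported angle within 0.5 rad either way: find it by eye or by feel, nose in the bore, lugs lightly on the top face, turning until they drop in. The hub itself does not turn.
- spring_face (a point): Centre of the spring plunger in the bore, at rest 8 mm below the hub's top face. The nose meets it when the lugs' undersides are 3 mm below the top face; 4 N there, 0.4 N more per mm. The lugs clear the inner ridge only when their undersides are 14 to 16 mm below the top face (at 16 mm they bottom), so press while twisting. With its lugs in the slots the cap stands alone and can be regripped.
- bar_locked (a point): The bar's centre when locked: 28.5 mm above the hub's top face. Pressed in, the cap turns clockwise seen from above (negative yaw; the other way is blocked). 0.80 rad from the slots' centre are the locking pockets, with a stop behind (stay under 1 N m); lugs have 0.05 rad of play either way in slot and pocket. There, eased off, the spring lifts the cap 3.5 mm into the pockets: locked.
- hopper_floor (a point): Centre of the floor of the round hopper (160 mm across, 35 mm deep) around the hub; the hub's top face is 30 mm above it. Axes: those of the fixed grey coin counter, 300 mm (x) by 270 mm (y), whose middle is 40 mm along +x from here; its deck, with display and dials, is 155 mm above the table. The dials rise 13 mm above the deck.
- cup_mid (a point): Bystander: middle of a loose blue plastic cup with some coins, 72 mm across, 45 mm tall, this point 22 mm above its underside.
- roll_mid (a point): Bystander: middle of a loose standing paper coin roll with a green band, 32 mm across, 50 mm tall.
- brush_grip (a point): Bystander: the handle of a loose 160 mm cleaning brush lying flat on the table; x runs along it towards the bristles.
Not all that is in view belongs to the job. What is meant by the part that bears cap_grip is not turquoise, and is the larger of those in its own colour.

How it is judged (in metres and radians):
On the way:
1. the cap is pushed in, its lugs below the ridge inside the hub (z of cap_grip in the frame of hub_top below 0.0262 m and horizontal distance between cap_grip and hub_top below 0.005 m), for 0.05 s.
At the end, for the whole second after the job is handed in: The cap is locked on the hub and released: the bar's centre 26.5 to 30.8 mm above the hub's top face (the height of the lugs in their pockets, held up by the spring), within 5 mm of the hub's axis, upright within 0.1 rad, at rest, fingers off it (z of cap_grip in the frame of hub_top between 0.0265 and 0.0308 m and horizontal distance between cap_grip and hub_top below 0.005 m and angle between cap_grip's own z axis and vertical below 0.1 rad and contact force between the fingers and cap below 0.1 N and linear speed of cap below 0.01 m/s); the robot touches nothing.
It fails at once if the cap is pressed with more than 25 N on the machine while its lugs are not in the slots (contact force between cap and counter above 25 N and z of cap_grip in the frame of hub_top above 0.031 m).
It fails at once if the cap is wrenched in the hub (contact forces add up to more than 100 N) (contact force between cap and counter above 100 N).
It fails at once if the coin cup is knocked or pushed away (more than 30 mm) (distance of cup_mid from where it was at the start of the episode above 0.03 m).
It fails at once if the coin roll is knocked or pushed away (more than 30 mm) (distance of roll_mid from where it was at the start of the episode above 0.03 m).
It fails at once if the brush is knocked or pushed away (more than 30 mm) (distance of brush_grip from where it was at the start of the episode above 0.03 m).
It also fails if it takes over 64 s, if anything falls off the work surface, if the arm or the gripper's body presses on something with over 40 N, if the wrist force passes 120 N, or if a joint passes its speed limit or range.

### The arm

A 7-joint arm with a two-finger parallel gripper is mounted at the origin on the work surface. World frame = base frame: x ahead of the robot, y to its left, z up, the work surface at z = 0. Lengths are in m, angles in degrees, forces in N, time in s.
With the tool pointing down it reaches from about 0.4 to 0.85 m from the base axis. Payload 4.5 kg.
Tool frame: the origin (TCP) lies on the centre line of the jaws, within the pads' length; the fingertips stand ctrl.tip_reach ahead of it and the grasp point (between the pads) lies 3 mm ahead of it (ctrl.tip_reach is the distance from the TCP to the fingertips, in m); z points along the fingers, y is the line along which they close (so a half turn about z gives the same grasp; the last joint's range is limited). The gripper opens to 85 mm and grips with 20 to 120 N. Pads are 22 mm wide; open, the fingers measure 114 mm over their backs; the gripper's body (76 mm by 85 mm) begins 54 mm behind the grasp point. The pads swing forward as they close: fully open they stand 13 mm farther back than shut.
Start: joints at [-69.855, 39.483, -11.15, 89.685, 9.013, 51.709, -12.324], TCP at [0.195, 0.594, 0.253] pointing down, gripper open.
Joint ranges: [-172.22, 172.22], [-26.19, 119.32], [-84.43, 86.54], [7.71, 146.69], [-57.33, 237.33], [2.42, 119.75], [-152.13, 152.13]. Speed limits (degrees/s): [147.25, 147.25, 180, 180, 180, 180, 180].

### API

Orientations are given as a 3x3 rotation matrix whose columns are the frame's x, y, z axes.
In Python, from workcell import ctrl gives the robot as it stands.
- The arm moves only by the tool play_rows, never from a script. Its argument "deltas" is a list of rows, each a list of 7 numbers: the shift along the tool's x, y, z in mm, then the turn, a rotation vector about the tool's x, y, z in degrees, then the opening, from 0 (shut) to 1 (fully open). A call has 1 to 5 rows; each row shifts and turns the commanded pose from where the row before left it, along the tool's axes as they then stand; what a row does not reach is not made up. A row lasts 1/8 s, in which the tool goes at most 62.5 mm and 10.7 degrees, less where a joint would pass 70% of its speed; a pose out of reach is approached as far as the arm can. A call with a gripper value outside its range is refused whole. The fingers move at their own pace and stop on an object; "grip_force" is the grip in N (left out, the last holds). Time passes only in rows, so rows that do not move let the fingers close. It gives the time, the measured TCP pose, the force, the opening and the grip force at its end, in the units of the state.
- ctrl.get_obs(): the state, without advancing time (a new reading comes with each control period).
- ctrl.grab_frame(name): name is "scene" or "top"; returns a dict with "image" (400x640x3 uint8, red, green, blue), "K" (3x3 intrinsics, pixels), "world_from_camera" (4x4, takes a point from camera to world coordinates). Camera axes: x right, y up, looking along -z (the intrinsics and any distortion apply to the point x, -y, -z); pixel columns grow to the right and rows downward; lengths in m; the calibration is good to about 2 mm. A picture is of the moment at which its call begins. There is no depth.
- ctrl.hand_in(): hands the job in; it is judged then, once.
The state is a dict: "clock": time; "joints": joint angles; "dq": joint speeds; "effort": joint torques, N m; "tool_pos": TCP position; "tool_rot": TCP orientation; "contact_force": force on the tool from outside, world axes, zero at the start; "moment": the same for the moment, N m; "finger_gap": finger opening in m; "finger_force": force on a finger pad.
Only numpy, scipy, OpenCV 4.12 (cv2) and the standard library are available. Lean on these libraries where they do the work, as an engineer would, in place of code of your own. Each camera call takes 0.05 s, during which the arm holds its last target. There are 200 camera calls.

## Working session

There is one attempt and no reset: what is moved stays moved. The work goes in short steps, Python scripts to look and compute and a tool call to move; the robot and the scene stay as the last step left them, time stands still between calls to the robot, and variables do not carry over. Pictures are saved under pics/ and viewed, at most 10 in all, crops included, and the job is handed in when it is done.

Besides the shell and the picture viewer there is one more tool, called after "Call:" as a command line: name --pt "numbers of a row" for each row, then --argument value for the rest. play_rows: Moves the arm, as the interface text tells. Its arguments: {"type":"object","properties":{"deltas":{"type":"array"},"grip_force":{"type":"number"}},"required":["deltas"]}

```bash
mkdir -p pics; cat > h.py <<'E'
import numpy as np, cv2
from workcell import ctrl
def grab(n,save=None):
    f=ctrl.grab_frame(n); im=cv2.cvtColor(f["image"],cv2.COLOR_RGB2BGR)
    if save: cv2.imwrite("pics/"+save,im)
    return im,np.array(f["K"]),np.array(f["world_from_camera"])
def ray(K,T,uv):
    p=np.linalg.inv(K)@[uv[0],uv[1],1.]; d=T[:3,:3]@[p[0],-p[1],-p[2]]
    return T[:3,3],d/np.linalg.norm(d)
def onz(K,T,uv,z):
    o,d=ray(K,T,uv); return o+d*(z-o[2])/d[2]
def proj(K,T,P):
    c=T[:3,:3].T@(np.array(P)-T[:3,3]); q=K@[c[0],-c[1],-c[2]]; return q[:2]/q[2]
E
python3 - <<'E'
from h import *
for n in("top","scene"):
    im,K,T=grab(n,n+"0.png"); print(n,K.round(1).tolist(),T.round(3).tolist())
o=ctrl.get_obs(); print({k:np.round(v,3).tolist() for k,v in o.items()}, ctrl.tip_reach)
E
```

```text
top [[375.0, 0.0, 327.3], [0.0, 375.0, 198.2], [0.0, 0.0, 1.0]] [[0.01, 0.995, -0.099, 0.42], [-1.0, 0.008, -0.019, -0.131], [-0.018, 0.1, 0.995, 1.111], [0.0, 0.0, 0.0, 1.0]]
scene [[441.1, 0.0, 325.0], [0.0, 441.1, 199.2], [0.0, 0.0, 1.0]] [[0.584, -0.511, 0.631, 1.129], [0.812, 0.381, -0.443, -0.557], [-0.014, 0.771, 0.637, 0.766], [0.0, 0.0, 0.0, 1.0]]
{'clock': 0.1, 'joints': [-69.855, 39.528, -11.145, 89.737, 9.011, 51.71, -12.324], 'dq': [-0.106, -0.108, 0.057, -0.127, -0.042, 0.004, 0.046], 'effort': [-0.003, -54.06, -1.271, -15.899, 0.009, 0.004, -0.0], 'tool_pos': [0.195, 0.593, 0.253], 'tool_rot': [[-0.95, 0.312, -0.0], [0.312, 0.95, -0.002], [-0.0, -0.002, -1.0]], 'contact_force': [0.269, -0.6, -1.21], 'moment': [0.035, -0.033, 0.009], 'finger_force': 0.0, 'finger_gap': 0.085} 0.022
```

View pics/top0.png

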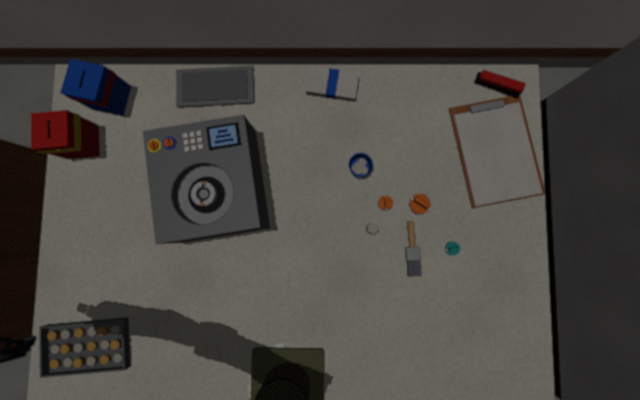

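View pics/scene0.png

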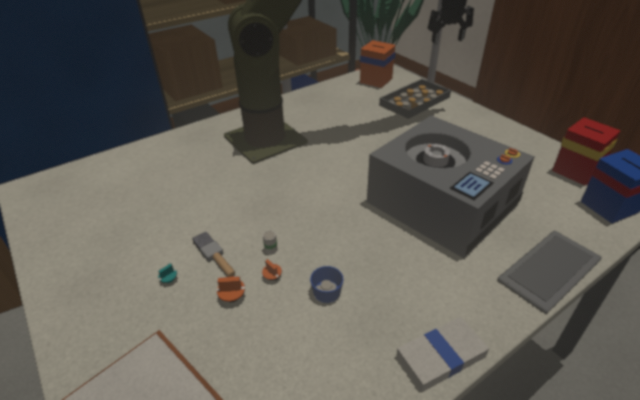

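Top view: big orange cap at (420,204), small decoy at (386,203), roll (372,229), cup (361,166), brush (413,250); the hub is at (203,193) in the hopper. Next I measure these.

```bash
python3 - <<'E'
from h import *
im,K,T=grab("top"); 
a=np.clip(im.astype(float)*2.2,0,255).astype(np.uint8)
c1=cv2.resize(a[140:290,340:480],None,fx=4,fy=4,interpolation=cv2.INTER_CUBIC)
c2=cv2.resize(a[155:235,165:245],None,fx=7,fy=7,interpolation=cv2.INTER_CUBIC)
cv2.imwrite("pics/c1.png",c1);cv2.imwrite("pics/c2.png",c2)
for n in("top","scene"):
    im,K,T=grab(n)
    hsv=cv2.cvtColor(im,cv2.COLOR_BGR2HSV)
    m=cv2.inRange(hsv,(3,140,70),(16,255,255))
    N,l,s,c=cv2.connectedComponentsWithStats(m)
    for i in range(1,N):
        if s[i,4]>3: print(n,s[i],c[i].round(1),onz(K,T,c[i],.028 if n=="top" else .04).round(4))
    print(onz(K,T,(203,193),.15) if n=="top" else "")
E
```

```text
top [504  97  17   7  62] [510.5  99.6] [ 0.825  -0.6479  0.028 ]
top [450 106  18  17  97] [457.9 110.3] [ 0.7921 -0.4926  0.028 ]
top [454 124   4  15  16] [455.6 131.2] [ 0.7287 -0.4843  0.028 ]
top [165 139   8   8  51] [168.4 142.3] [0.6911 0.3639 0.028 ]
top [149 141   9   8  60] [153.  144.6] [0.6839 0.4094 0.028 ]
top [466 174   8  33  44] [469.3 190.7] [ 0.5533 -0.5195  0.028 ]
top [202 181   2   3   5] [202.6 181.8] [0.5735 0.2565 0.028 ]
top [410 194  20  20 277] [419.7 203.4] [ 0.5151 -0.3763  0.028 ]
top [379 196  14  14 148] [385.2 202.3] [ 0.5176 -0.2771  0.028 ]
top [201 204   3   2   5] [201.8 204.6] [0.5065 0.2559 0.028 ]
[0.52694707 0.21053823 0.15      ]
scene [362  41  32  17 361] [377.7  48.5] [-0.2924  0.7385  0.04  ]
scene [567 117  28  13  36] [580.4 120.9] [0.5818 0.8441 0.04  ]
scene [596 121  18   7  19] [604.6 124.1] [0.6388 0.8857 0.04  ]
scene [601 139  16  13  33] [608.2 144.4] [0.7078 0.7779 0.04  ]
scene [508 150   9   5  38] [511.9 151.9] [0.5617 0.5156 0.04  ]
scene [571 150   4   2   4] [572.5 150.5] [0.663  0.6631 0.04  ]
scene [501 155   9   6  34] [505.  157.8] [0.5687 0.4743 0.04  ]
scene [267 261  14  13  63] [274.  266.9] [ 0.532  -0.2766  0.04  ]
scene [263 268  12  11  76] [268. 274.] [ 0.5419 -0.2974  0.04  ]
scene [218 276  25  25 482] [229.7 288.4] [ 0.5285 -0.3814  0.04  ]
```

View pics/c1.png

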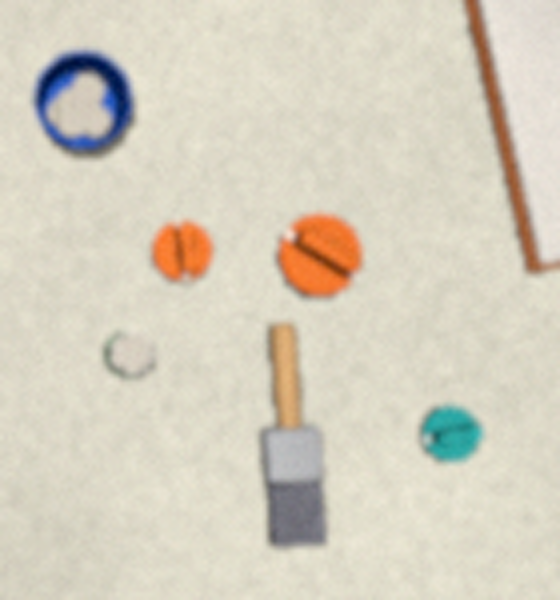

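View pics/c2.png

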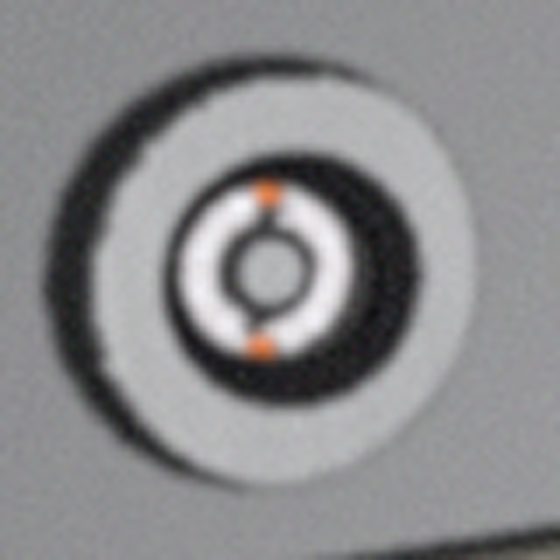

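Crop 1: the big cap's disc is centred at about (419.6,203.5), with the bar running diagonally down-right from a white end mark. Crop 2: the white hub ring is centred near (202.4,193.1). Its slots run almost vertically in the image, with orange dashes at (202.6,181.8) and (201.8,204.6).

```bash
cat >> h.py <<'E'
from scipy.spatial.transform import Rotation as R
def yawR(deg):  # tool pointing down, tool x at world yaw deg
    a=np.deg2rad(deg); x=np.array([np.cos(a),np.sin(a),0]); z=np.array([0,0,-1.]); return np.stack([x,np.cross(z,x),z],1)
def st():
    o=ctrl.get_obs(); return o,np.array(o["tool_pos"]),np.array(o["tool_rot"])
def plan(wps,grip):
    """wps: list of (pos,yaw,rows); absolute tool rows from measured pose"""
    o,p,Rm=st(); out=[]
    for P,y,n in wps:
        P=np.array(P); Rt=yawR(y); rv=R.from_matrix(Rm.T@Rt).as_rotvec(); p0=p.copy(); R0=Rm.copy()
        for i in range(1,n+1):
            pn=p0+(P-p0)*i/n; Rn=R0@R.from_rotvec(rv*i/n).as_matrix()
            d=Rm.T@(pn-p)*1000; t=R.from_matrix(Rm.T@Rn).as_rotvec(degrees=True)
            out.append([round(float(v),1) for v in [*d,*t]]+[grip]); p,Rm=pn,Rn
    for i in range(0,len(out),5): print(out[i:i+5])
def info():
    o,p,Rm=st(); print("t",o["clock"],"p",p.round(4),"yaw",round(float(np.degrees(np.arctan2(Rm[1,0],Rm[0,0]))),2),"tilt",np.round(np.degrees(Rm[:2,2]),2),"F",np.round(o["contact_force"],1),"M",np.round(o["moment"],2),"gap",round(o["finger_gap"],4),"q",np.round(o["joints"],0))
E
python3 - <<'E'
from h import *
im,K,T=grab("top"); hsv=cv2.cvtColor(im,cv2.COLOR_BGR2HSV)
c=onz(K,T,(419.6,203.5),.028); print("cap",c)
ys,xs=np.mgrid[194:214,410:431]
inside=(xs-419.6)**2+(ys-203.5)**2<8.5**2
w=np.clip(70-im[194:214,410:431,2].astype(float),0,None)*inside
pts=np.stack([xs,ys],-1)[w>0]; ww=w[w>0]
m=(pts*ww[:,None]).sum(0)/ww.sum(); C=np.cov(pts.T,aweights=ww); e=np.linalg.eigh(C)[1][:,1]
d=onz(K,T,m+8*e,.028)-onz(K,T,m-8*e,.028); print("bar line",m,"yaw",np.degrees(np.arctan2(d[1],d[0])),len(pts))
a=onz(K,T,(202.6,181.8),.15);b=onz(K,T,(201.8,204.6),.15);print("hub",(a+b)/2,"dash",a,b,np.degrees(np.arctan2(*(a-b)[1::-1])))
# white ring
roi=im[175:212,183:222]; mk=cv2.inRange(cv2.cvtColor(roi,cv2.COLOR_BGR2HSV),(0,0,88),(180,45,255)); N,l,s,cc=cv2.connectedComponentsWithStats(mk)
for i in range(1,N):
  if s[i,4]>20: print(s[i],cc[i]+[183,175],onz(K,T,cc[i]+[183,175],.15))
plan([((.45,.15,.26),120,10),((c[0],c[1],.16),57.6,13)],.5)
E
```

```text
cap [ 0.51495877 -0.37613526  0.028     ]
bar line [419.928 204.256] yaw 57.686374807380254 19
hub [0.52649941 0.21260442 0.15      ] dash [0.55625476 0.21284948 0.15      ] [0.49674406 0.21235936 0.15      ] 0.47186237872520115
[ 9  8 10 22 95] [195.46315789 193.11578947] [0.52649079 0.23020283 0.15      ]
[20  8 12 22 99] [209.46464646 193.5959596 ] [0.52552462 0.19360667 0.15      ]
[[-38.1, -34.2, -0.7, -0.0, 0.0, 4.2, 0.5], [-40.4, -31.3, -0.7, -0.0, 0.0, 4.2, 0.5], [-42.6, -28.3, -0.7, -0.0, 0.0, 4.2, 0.5], [-44.6, -25.1, -0.7, -0.0, 0.0, 4.2, 0.5], [-46.3, -21.8, -0.7, -0.0, 0.0, 4.2, 0.5]]
[[-47.7, -18.4, -0.7, -0.0, 0.0, 4.2, 0.5], [-49.0, -14.8, -0.7, -0.0, 0.0, 4.2, 0.5], [-49.9, -11.2, -0.7, -0.0, 0.0, 4.2, 0.5], [-50.6, -7.5, -0.7, -0.0, 0.0, 4.2, 0.5], [-51.0, -3.8, -0.7, -0.0, 0.0, 4.2, 0.5]]
[[-37.5, -15.9, 7.7, -0.0, -0.0, 4.8, 0.5], [-38.7, -12.7, 7.7, -0.0, -0.0, 4.8, 0.5], [-39.7, -9.4, 7.7, -0.0, -0.0, 4.8, 0.5], [-40.3, -6.1, 7.7, -0.0, -0.0, 4.8, 0.5], [-40.7, -2.7, 7.7, -0.0, -0.0, 4.8, 0.5]]
[[-40.8, 0.7, 7.7, -0.0, 0.0, 4.8, 0.5], [-40.6, 4.1, 7.7, -0.0, 0.0, 4.8, 0.5], [-40.1, 7.5, 7.7, -0.0, 0.0, 4.8, 0.5], [-39.3, 10.9, 7.7, -0.0, 0.0, 4.8, 0.5], [-38.3, 14.1, 7.7, -0.0, 0.0, 4.8, 0.5]]
[[-36.9, 17.3, 7.7, -0.0, 0.0, 4.8, 0.5], [-35.4, 20.3, 7.7, -0.0, 0.0, 4.8, 0.5], [-33.6, 23.2, 7.7, -0.0, 0.0, 4.8, 0.5]]
```

Call:
play_rows --pt "-38 -34 -1 0 0 4.2 0.5" --pt "-40 -31 -1 0 0 4.2 0.5" --pt "-43 -28 -1 0 0 4.2 0.5" --pt "-45 -25 0 0 0 4.2 0.5" --pt "-46 -22 0 0 0 4.2 0.5"

```text
clock: 0.92
tool_pos: [0.3236, 0.371, 0.2565]
tool_rot: [[-0.773, 0.634, 0.001], [0.634, 0.773, 0.0], [-0.0, 0.001, -1.0]]
contact_force: [0.5, -0.1, 0.5]
finger_gap: 0.0427
finger_force: 0.0
```

Call:
play_rows --pt "-48 -18 -1 0 0 4.2 0.5" --pt "-49 -15 -1 0 0 4.2 0.5" --pt "-50 -11 -1 0 0 4.2 0.5" --pt "-51 -7 0 0 0 4.2 0.5" --pt "-51 -4 0 0 0 4.2 0.5"

```text
clock: 1.55
tool_pos: [0.4515, 0.149, 0.2595]
tool_rot: [[-0.495, 0.869, 0.001], [0.869, 0.495, 0.001], [0.0, 0.001, -1.0]]
contact_force: [1.5, 0.1, 0.9]
finger_gap: 0.0429
finger_force: 0.0
```

Call:
play_rows --pt "-37 -16 0 0 0 4.8 0.5" --pt "-39 -13 0 0 0 4.8 0.5" --pt "-40 -9 0 0 0 4.8 0.5" --pt "-40 -6 0 0 0 4.8 0.5" --pt "-41 -3 10 0 0 4.8 0.5"

```text
clock: 2.17
tool_pos: [0.4755, -0.0535, 0.2498]
tool_rot: [[-0.098, 0.995, 0.002], [0.995, 0.098, 0.0], [-0.0, 0.002, -1.0]]
contact_force: [0.1, -0.5, 0.1]
finger_gap: 0.0425
finger_force: 0.0
```

Call:
play_rows --pt "-41 1 10 0 0 4.8 0.5" --pt "-41 4 10 0 0 4.8 0.5" --pt "-40 8 10 0 0 4.8 0.5" --pt "-39 11 10 0 0 4.8 0.5" --pt "-38 14 10 0 0 4.8 0.5"

```text
clock: 2.8
tool_pos: [0.4999, -0.2559, 0.1989]
tool_rot: [[0.315, 0.949, 0.0], [0.949, -0.315, 0.0], [0.0, 0.0, -1.0]]
contact_force: [0.7, -0.2, -0.2]
finger_gap: 0.0429
finger_force: 0.0
```

Call:
play_rows --pt "-37 17 10 0 0 4.8 0.5" --pt "-35 20 10 0 0 4.8 0.5" --pt "-33 23 10 0 0 4.8 0.5" --pt "0 0 0 0 0 0 0.5"

```text
clock: 3.3
tool_pos: [0.5125, -0.3792, 0.1684]
tool_rot: [[0.543, 0.84, -0.001], [0.84, -0.543, -0.003], [-0.003, 0.001, -1.0]]
contact_force: [-0.8, 0.3, 0.2]
finger_gap: 0.0431
finger_force: 0.0
```

```bash
python3 - <<'E'
from h import *
info(); print(ctrl.tip_reach)
im,K,T=grab("top"); a=np.clip(im.astype(float)*2.2,0,255).astype(np.uint8)
im2,_,_=grab("scene"); b=np.clip(im2.astype(float)*2.2,0,255).astype(np.uint8)
r=lambda x:cv2.resize(x,(390,390),interpolation=cv2.INTER_CUBIC)
cv2.imwrite("pics/d.png",np.hstack([r(a[140:270,350:480]),r(b[185:315,165:295])]))
plan([((.515,-.3761,.11),57.7,2),((.515,-.3761,.056),57.7,2)],.5)
E
```

```text
t 3.3 p [ 0.5125 -0.3792  0.1684] yaw 57.11 tilt [-0.07 -0.16] F [-0.8  0.3  0.2] M [0.   0.02 0.06] gap 0.0431 q [ 26.  47.  11.  92. -11.  42.  10.]
0.022
[[-0.3, 0.9, 29.4, -0.0, -0.0, -0.1, 0.5], [-0.3, 0.9, 29.4, -0.0, -0.0, -0.1, 0.5], [-0.0, -0.0, 27.0, 0.0, 0.0, 0.0, 0.5], [-0.0, -0.0, 27.0, 0.0, 0.0, 0.0, 0.5]]
```

View pics/d.png

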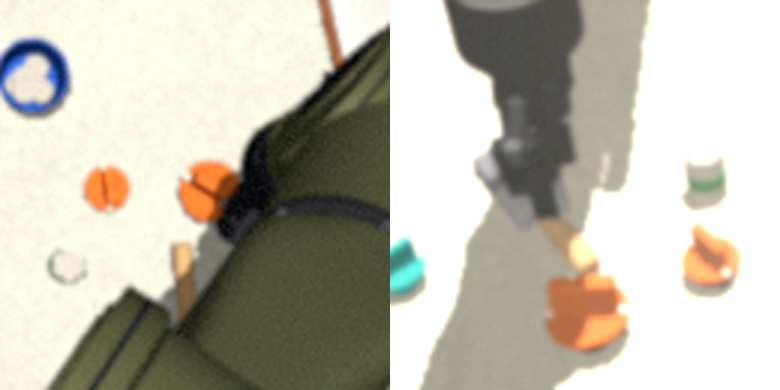

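The gripper hangs above the cap and the bar agrees with 57°. The brush handle end and the other bystanders are clear, so I descend.

Call:
play_rows --pt "-0.3 0.9 29 0 0 -0.3 0.5" --pt "-0.3 0.9 29 0 0 -0.3 0.5" --pt "0 0 27 0 0 0 0.5" --pt "0 0 20 0 0 0 0.5" --pt "0 0 7 0 0 0 0.5"

```text
clock: 4.03
tool_pos: [0.515, -0.3752, 0.0563]
tool_rot: [[0.529, 0.849, -0.001], [0.849, -0.529, 0.002], [0.001, -0.002, -1.0]]
contact_force: [0.2, 0.5, 0.3]
finger_gap: 0.0428
finger_force: 0.0
```

Call:
play_rows --pt "0 0 0 0 0 0 0.3" --pt "0 0 0 0 0 0 0" --pt "0 0 0 0 0 0 0" --pt "0 0 0 0 0 0 0" --pt "0 0 0 0 0 0 0" --grip_force 40

```text
clock: 4.65
tool_pos: [0.5157, -0.3771, 0.0582]
tool_rot: [[0.53, 0.848, 0.001], [0.848, -0.53, -0.001], [-0.0, 0.002, -1.0]]
contact_force: [-0.1, -0.1, 6.1]
finger_gap: 0.0115
finger_force: 42.7
```

```bash
python3 - <<'E'
from h import *
info()
im,K,T=grab("scene"); b=np.clip(im.astype(float)*2.2,0,255).astype(np.uint8)
cv2.imwrite("pics/e.png",cv2.resize(b[185:315,165:295],(520,520),interpolation=cv2.INTER_CUBIC))
plan([((.515,-.376,.22),57.7,4),((.48,-.1,.25),100,6),((.526,.2123,.25),180.5,10)],0)
E
```

```text
t 4.65 p [ 0.5157 -0.3771  0.0582] yaw 57.99 tilt [ 0.08 -0.05] F [-0.1 -0.1  6.1] M [ 0.12  0.03 -0.  ] gap 0.0115 q [ 28.  56.   8.  95. -13.  30.  11.]
[[0.1, -0.2, -40.5, 0.0, 0.0, 0.1, 0], [0.1, -0.2, -40.5, 0.0, 0.0, 0.1, 0], [0.1, -0.3, -40.5, 0.0, 0.0, 0.1, 0], [0.1, -0.3, -40.5, 0.0, 0.0, 0.1, 0], [35.8, -29.5, -5.0, 0.0, 0.0, -7.1, 0]]
[[39.1, -24.9, -5.0, 0.0, 0.0, -7.0, 0], [41.9, -19.9, -5.0, 0.0, 0.0, -7.1, 0], [44.0, -14.6, -5.0, 0.0, 0.0, -7.0, 0], [45.5, -9.1, -5.0, 0.0, 0.0, -7.1, 0], [46.2, -3.5, -5.0, 0.0, 0.0, -7.0, 0]]
[[30.0, 10.0, 0.0, -0.0, 0.0, -8.1, 0], [28.3, 14.1, 0.0, -0.0, 0.0, -8.1, 0], [26.0, 17.9, 0.0, -0.0, 0.0, -8.1, 0], [23.3, 21.3, 0.0, -0.0, 0.0, -8.1, 0], [20.0, 24.4, 0.0, -0.0, 0.0, -8.1, 0]]
[[16.4, 27.0, 0.0, -0.0, 0.0, -8.1, 0], [12.5, 29.0, 0.0, -0.0, 0.0, -8.0, 0], [8.3, 30.5, 0.0, -0.0, 0.0, -8.1, 0], [4.0, 31.3, 0.0, -0.0, 0.0, -8.1, 0], [-0.5, 31.6, 0.0, -0.0, 0.0, -8.1, 0]]
```

View pics/e.png

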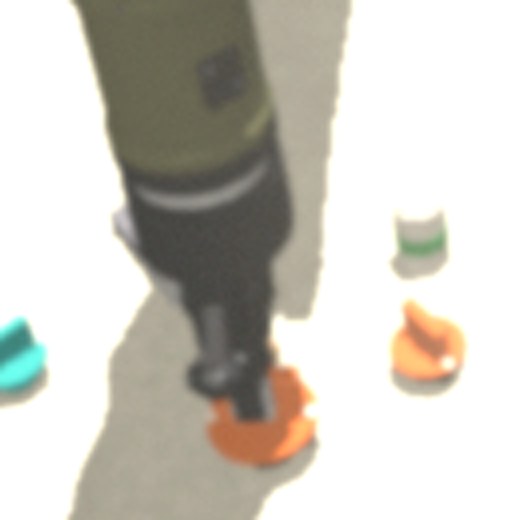

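The bar is gripped, with the gap at 11.5 mm and the other objects untouched. I lift and carry it over to the hub.

Call:
play_rows --pt "0 0 -20 0 0 0 0" --pt "0 0 -40 0 0 0 0" --pt "0 0 -40 0 0 0 0" --pt "0 0 -50 0 0 0 0" --pt "36 -29 -15 0 0 -7 0"

```text
clock: 5.32
tool_pos: [0.5102, -0.3358, 0.2269]
tool_rot: [[0.426, 0.905, 0.007], [0.905, -0.426, -0.008], [-0.005, 0.009, -1.0]]
contact_force: [0.6, 0.5, -2.0]
finger_gap: 0.0113
finger_force: 41.7
```

Call:
play_rows --pt "39 -25 -10 0 0 -7 0" --pt "42 -20 -10 0 0 -7 0" --pt "44 -15 -5 0 0 -7 0" --pt "45 -9 0 0 0 -7 0" --pt "46 -3 0 0 0 -7 0"

```text
clock: 5.95
tool_pos: [0.4793, -0.1001, 0.2483]
tool_rot: [[-0.177, 0.984, 0.001], [0.984, 0.177, -0.0], [-0.001, 0.001, -1.0]]
contact_force: [-0.1, 0.2, -0.1]
finger_gap: 0.011
finger_force: 41.7
```

Call:
play_rows --pt "30 10 0 0 0 -8 0" --pt "28 14 0 0 0 -8 0" --pt "26 18 0 0 0 -8 0" --pt "23 21 0 0 0 -8 0" --pt "20 24 0 0 0 -8 0"

```text
clock: 6.58
tool_pos: [0.5028, 0.0545, 0.2481]
tool_rot: [[-0.769, 0.64, 0.001], [0.64, 0.769, -0.001], [-0.001, -0.0, -1.0]]
contact_force: [1.4, 0.5, -0.7]
finger_gap: 0.0108
finger_force: 41.7
```

Call:
play_rows --pt "16 27 0 0 0 -8 0" --pt "12 29 0 0 0 -8 0" --pt "8 31 0 0 0 -8 0" --pt "4 31 0 0 0 -8 0" --pt "0 0 0 0 0 0 0"

```text
clock: 7.2
tool_pos: [0.5231, 0.1813, 0.2482]
tool_rot: [[-0.991, 0.135, 0.001], [0.135, 0.991, 0.002], [-0.001, 0.002, -1.0]]
contact_force: [0.4, -0.1, -0.9]
finger_gap: 0.0115
finger_force: 41.6
```

```bash
python3 - <<'E'
from h import *
info()
im,K,T=grab("scene"); b=np.clip(im.astype(float)*2.2,0,255).astype(np.uint8)
im2,K2,T2=grab("top"); a=np.clip(im2.astype(float)*2.2,0,255).astype(np.uint8)
r=lambda x:cv2.resize(x,(390,390),interpolation=cv2.INTER_CUBIC)
cv2.imwrite("pics/f.png",np.hstack([r(a[130:260,140:270]),r(b[60:190,370:500])]))
o,p,Rm=st()
print("proj cap centre expected scene",proj(K,T,p-[0,0,.0142+.019]), "hub", proj(K,T,[.526,.2123,.15]))
plan([((.526,.2123,.215),180.5,4)],0)
E
```

```text
t 7.2 p [0.5231 0.1813 0.2482] yaw 172.25 tilt [0.07 0.13] F [ 0.4 -0.1 -0.9] M [-0.06 -0.02 -0.05] gap 0.0115 q [-13.  35. -18. 102.  15.  45.  44.]
proj cap centre expected scene [428.86324451 130.83153646] hub [436.04702002 149.18679221]
[[0.5, 8.8, 8.1, -0.0, 0.0, -2.1, 0], [0.2, 8.8, 8.1, -0.0, 0.0, -2.1, 0], [-0.2, 8.8, 8.2, -0.0, 0.0, -2.1, 0], [-0.5, 8.8, 8.2, -0.0, 0.0, -2.1, 0]]
```

View pics/f.png

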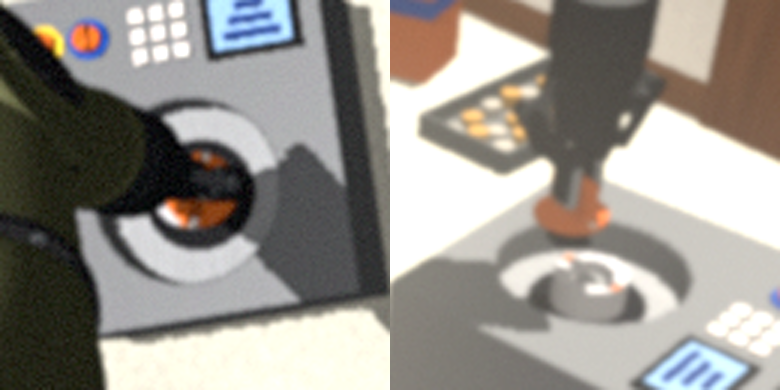

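Both views show the cap hanging square in the grip next to the hub. In the scene view the hub dashes are at about (429.7,145.4) and (444.7,156.4) and the disc is centred at about (430,132). The cap-to-hub relative offset matches my estimate, so I move above the hub.

Call:
play_rows --pt "0.5 9 8 0 0 -2 0" --pt "0 9 8 0 0 -2 0" --pt "0 9 8 0 0 -2 0" --pt "-0.5 8 8 0 0 -2.2 0" --pt "0 0 0 0 0 0 0"

```text
clock: 7.92
tool_pos: [0.5258, 0.214, 0.2144]
tool_rot: [[-1.0, -0.005, -0.002], [-0.005, 1.0, 0.0], [0.002, 0.0, -1.0]]
contact_force: [0.7, 0.5, -1.3]
finger_gap: 0.0113
finger_force: 41.7
```

Call:
play_rows --pt "0 0 0 0 0 0 0"

```text
clock: 8.05
tool_pos: [0.5264, 0.2129, 0.2153]
tool_rot: [[-1.0, -0.003, 0.0], [-0.003, 1.0, -0.0], [-0.0, -0.0, -1.0]]
contact_force: [-1.6, 0.0, -0.6]
finger_gap: 0.0114
finger_force: 41.7
```

```bash
python3 - <<'E'
from h import *
info()
plan([((.526,.2123,.208),180.5,3)],0)
def orange(im):
    hsv=cv2.cvtColor(im,cv2.COLOR_BGR2HSV); m=cv2.inRange(hsv,(0,90,40),(18,255,255)); return cv2.connectedComponentsWithStats(m)
im,K,T=grab("scene"); N,l,s,c=orange(im); o,p,_=st()
for i in range(1,N):
    if abs(c[i][0]-437)<25 and abs(c[i][1]-145)<25: print(s[i],c[i].round(1))
print("exp disc",proj(K,T,p-[0,0,.0332]),"dashes",proj(K,T,[.5562,.2128,.15]),proj(K,T,[.4967,.2124,.15]))
E
```

```text
t 8.05 p [0.5264 0.2129 0.2153] yaw -179.83 tilt [ 0.   -0.02] F [-1.6  0.  -0.6] M [-0.05 -0.03 -0.03] gap 0.0114 q [-15.  39. -19. 102.  18.  42.  46.]
[[0.2, -0.2, 2.4, -0.0, 0.0, -0.1, 0], [0.2, -0.2, 2.4, -0.0, 0.0, -0.1, 0], [0.2, -0.2, 2.4, -0.0, 0.0, -0.1, 0]]
[426 126  26  21 270] [439.2 138.8]
[444 155   2   2   4] [444.5 155.5]
exp disc [438.26365924 138.2484693 ] dashes [445.2287475  154.46936791] [427.59237888 144.15531359]
```

Call:
play_rows --pt "0 0 3 0 0 0 0" --pt "0 0 3 0 0 0 0" --pt "0 0 2 0 0 0 0" --pt "0 0 1 0 0 0 0" --pt "0 0 0 0 0 0 0"

```text
clock: 8.72
tool_pos: [0.5264, 0.2131, 0.2063]
tool_rot: [[-1.0, -0.003, 0.0], [-0.003, 1.0, -0.0], [-0.0, -0.0, -1.0]]
contact_force: [0.4, 0.2, -0.8]
finger_gap: 0.0114
finger_force: 41.7
```

Call:
play_rows --pt "0 0 1 0 0 0 0" --pt "0 0 1 0 0 0 0" --pt "0 0 1 0 0 0 0" --pt "0 0 0 0 0 0 0"

```text
clock: 9.22
tool_pos: [0.5276, 0.213, 0.2035]
tool_rot: [[-1.0, -0.003, 0.002], [-0.003, 1.0, 0.0], [-0.002, 0.0, -1.0]]
contact_force: [2.7, -1.3, -0.0]
finger_gap: 0.0112
finger_force: 41.7
```

```bash
python3 -c "
from h import *
info()"
```

```text
t 9.225 p [0.5276 0.213  0.2035] yaw -179.84 tilt [0.14 0.03] F [ 2.7 -1.3 -0. ] M [-0.22 -0.9  -0.05] gap 0.0112 q [-16.  40. -19. 102.  18.  41.  46.]
```

Call:
play_rows --pt "-1.2 -0.3 0 0 0 0 0" --pt "0 0 1 0 0 0 0" --pt "0 0 1 0 0 0 0" --pt "0 0 0 0 0 0 0"

```text
clock: 9.72
tool_pos: [0.5279, 0.2128, 0.2012]
tool_rot: [[-1.0, -0.003, 0.001], [-0.003, 1.0, 0.0], [-0.001, 0.0, -1.0]]
contact_force: [3.1, 0.3, 0.3]
finger_gap: 0.0113
finger_force: 41.8
```

```bash
python3 -c "
from h import *
info()"
```

```text
t 9.725 p [0.5279 0.2128 0.2012] yaw -179.82 tilt [0.03 0.  ] F [3.1 0.3 0.3] M [-0.29 -0.96 -0.  ] gap 0.0113 q [-16.  40. -19. 102.  18.  41.  46.]
```

Call:
play_rows --pt "-0.8 0 1 0 0 0 0" --pt "0 0 1 0 0 0 0" --pt "0 0 0 0 0 0 0"

```text
clock: 10.1
tool_pos: [0.5281, 0.2128, 0.1994]
tool_rot: [[-1.0, -0.003, -0.0], [-0.003, 1.0, -0.0], [0.0, -0.0, -1.0]]
contact_force: [2.5, -1.4, 3.3]
finger_gap: 0.011
finger_force: 42.4
```

Call:
play_rows --pt "0 0 1 0 0 0 0" --pt "0 0 1 0 0 0 0" --pt "0 0 0 0 0 0 0"

```text
clock: 10.48
tool_pos: [0.5281, 0.2128, 0.1974]
tool_rot: [[-1.0, -0.003, -0.0], [-0.003, 1.0, -0.0], [0.0, -0.0, -1.0]]
contact_force: [1.5, -0.8, 5.3]
finger_gap: 0.011
finger_force: 42.6
```

```bash
python3 -c "
from h import *
info()"
```

```text
t 10.475 p [0.5281 0.2128 0.1974] yaw -179.81 tilt [-0.02 -0.01] F [ 1.5 -0.8  5.3] M [-0.42 -0.29 -0.01] gap 0.011 q [-16.  40. -19. 102.  18.  40.  46.]
```

The lugs dropped in at the first angle: the tool is 6 mm below the top face and reads only the spring's ~5 N. I keep pressing.

Call:
play_rows --pt "0 0 2 0 0 0 0" --pt "0 0 2 0 0 0 0" --pt "0 0 2 0 0 0 0" --pt "0 0 1 0 0 0 0" --pt "0 0 0 0 0 0 0" --grip_force 60

```text
clock: 11.1
tool_pos: [0.5282, 0.2129, 0.1907]
tool_rot: [[-1.0, -0.003, -0.0], [-0.003, 1.0, -0.0], [0.0, -0.0, -1.0]]
contact_force: [0.4, -2.7, 6.8]
finger_gap: 0.0108
finger_force: 64.5
```

Call:
play_rows --pt "0 0 1 0 0 0 0" --pt "0 0 1 0 0 0 0" --pt "0 0 0 0 0 0 0"

```text
clock: 11.48
tool_pos: [0.5282, 0.2129, 0.1889]
tool_rot: [[-1.0, -0.003, 0.0], [-0.003, 1.0, -0.0], [-0.0, -0.0, -1.0]]
contact_force: [0.4, -1.2, 7.6]
finger_gap: 0.0108
finger_force: 64.7
```

```bash
python3 -c "
from h import *
info()"
```

```text
t 11.475 p [0.5282 0.2129 0.1889] yaw -179.81 tilt [ 0.   -0.01] F [ 0.4 -1.2  7.6] M [-0.57 -0.06  0.04] gap 0.0108 q [-16.  41. -18. 103.  19.  39.  46.]
```

Call:
play_rows --pt "0 0 1 0 0 0 0" --pt "0 0 0.5 0 0 0 0" --pt "0 0 0 0 0 0 0"

```text
clock: 11.85
tool_pos: [0.5282, 0.2129, 0.1875]
tool_rot: [[-1.0, -0.003, 0.0], [-0.003, 1.0, -0.0], [-0.0, -0.0, -1.0]]
contact_force: [0.8, -1.8, 9.3]
finger_gap: 0.0107
finger_force: 64.8
```

Call:
play_rows --pt "0 0 0.5 0 0 0 0" --pt "0 0 0 0 0 0 0" --pt "0 0 0 0 0 0 0"

```text
clock: 12.22
tool_pos: [0.5282, 0.2128, 0.1871]
tool_rot: [[-1.0, -0.003, 0.0], [-0.003, 1.0, -0.0], [-0.0, -0.0, -1.0]]
contact_force: [0.4, -1.8, 9.9]
finger_gap: 0.0109
finger_force: 65.2
```

```bash
python3 -c "
from h import *
info()"
```

```text
t 12.225 p [0.5282 0.2128 0.1871] yaw -179.81 tilt [ 0.01 -0.01] F [ 0.4 -1.8  9.9] M [-0.65  0.09  0.  ] gap 0.0109 q [-16.  41. -18. 103.  19.  39.  45.]
```

Call:
play_rows --pt "0 0 0 0 0 2 0" --pt "0 0 0 0 0 3 0" --pt "0 0 0 0 0 3 0" --pt "0 0 0 0 0 0 0"

```text
clock: 12.72
tool_pos: [0.5284, 0.213, 0.1872]
tool_rot: [[-0.991, 0.136, 0.001], [0.136, 0.991, -0.0], [-0.001, 0.0, -1.0]]
contact_force: [0.7, -3.1, 9.8]
finger_gap: 0.0104
finger_force: 65.0
```

```bash
python3 -c "
from h import *
info()"
```

```text
t 12.725 p [0.5284 0.213  0.1872] yaw 172.17 tilt [ 0.04 -0.  ] F [ 0.7 -3.1  9.8] M [-0.62 -0.01 -0.01] gap 0.0104 q [-17.  41. -16. 103.  17.  38.  40.]
```

Call:
play_rows --pt "0 0 0 0 0 5 0" --pt "0 0 0 0 0 5 0" --pt "0 0 0 0 0 5 0" --pt "0 0 0 0 0 0 0"

```text
clock: 13.22
tool_pos: [0.5284, 0.2128, 0.1872]
tool_rot: [[-0.921, 0.389, 0.001], [0.389, 0.921, -0.0], [-0.001, -0.0, -1.0]]
contact_force: [-0.1, -2.8, 9.9]
finger_gap: 0.0107
finger_force: 65.0
```

Call:
play_rows --pt "0 0 0 0 0 5 0" --pt "0 0 0 0 0 5 0" --pt "0 0 0 0 0 4 0" --pt "0 0 0 0 0 0 0"

```text
clock: 13.72
tool_pos: [0.5283, 0.2126, 0.1871]
tool_rot: [[-0.8, 0.6, 0.0], [0.6, 0.8, -0.0], [-0.001, -0.0, -1.0]]
contact_force: [-0.0, -1.7, 10.8]
finger_gap: 0.0108
finger_force: 65.1
```

```bash
python3 -c "
from h import *
info()"
```

```text
t 13.725 p [0.5283 0.2126 0.1871] yaw 143.14 tilt [ 0.02 -0.03] F [-0.  -1.7 10.8] M [-0.68  0.1  -0.1 ] gap 0.0108 q [-22.  40.  -7. 103.   8.  37.  19.]
```

Call:
play_rows --pt "0 0 0 0 0 3 0" --pt "0 0 0 0 0 2 0" --pt "0 0 0 0 0 0 0"

```text
clock: 14.1
tool_pos: [0.5281, 0.2123, 0.1871]
tool_rot: [[-0.745, 0.667, -0.0], [0.667, 0.745, -0.001], [-0.0, -0.001, -1.0]]
contact_force: [0.3, -3.4, 11.8]
finger_gap: 0.0106
finger_force: 65.2
```

Call:
play_rows --pt "0 0 0 0 0 1.5 0" --pt "0 0 0 0 0 1.5 0" --pt "0 0 0 0 0 0 0"

```text
clock: 14.48
tool_pos: [0.5281, 0.2122, 0.1872]
tool_rot: [[-0.709, 0.705, -0.0], [0.705, 0.709, -0.001], [-0.001, -0.001, -1.0]]
contact_force: [-1.0, -3.8, 11.3]
finger_gap: 0.011
finger_force: 65.2
```

```bash
python3 -c "
from h import *
info()"
```

```text
t 14.475 p [0.5281 0.2122 0.1872] yaw 135.16 tilt [-0.   -0.05] F [-1.  -3.8 11.3] M [-0.77  0.2   0.08] gap 0.011 q [-24.  40.  -5. 103.   6.  37.  13.]
```

Call:
play_rows --pt "0 0 0 0 0 1 0" --pt "0 0 0 0 0 0 0"

```text
clock: 14.72
tool_pos: [0.5281, 0.2122, 0.1871]
tool_rot: [[-0.697, 0.717, -0.0], [0.717, 0.697, -0.001], [-0.0, -0.001, -1.0]]
contact_force: [-1.0, -3.3, 12.0]
finger_gap: 0.0106
finger_force: 65.2
```

Call:
play_rows --pt "0 0 0 0 0 1 0" --pt "0 0 0 0 0 0 0"

```text
clock: 14.98
tool_pos: [0.528, 0.2121, 0.1872]
tool_rot: [[-0.684, 0.729, -0.0], [0.729, 0.684, -0.001], [-0.0, -0.001, -1.0]]
contact_force: [0.2, -4.0, 12.4]
finger_gap: 0.0107
finger_force: 65.2
```

```bash
python3 -c "
from h import *
info()"
```

```text
t 14.975 p [0.528  0.2121 0.1872] yaw 133.17 tilt [-0.02 -0.06] F [ 0.2 -4.  12.4] M [-0.82  0.27  0.09] gap 0.0107 q [-24.  40.  -5. 103.   5.  37.  12.]
```

Call:
play_rows --pt "0 0 0 0 0 1 0" --pt "0 0 0 0 0 0 0"

```text
clock: 15.22
tool_pos: [0.528, 0.2121, 0.1871]
tool_rot: [[-0.671, 0.741, -0.0], [0.741, 0.671, -0.001], [-0.001, -0.001, -1.0]]
contact_force: [-1.7, -3.1, 11.8]
finger_gap: 0.0109
finger_force: 65.2
```

```bash
python3 -c "
from h import *
info()"
```

```text
t 15.225 p [0.528  0.2121 0.1871] yaw 132.17 tilt [-0.02 -0.06] F [-1.7 -3.1 11.8] M [-0.9   0.24  0.1 ] gap 0.0109 q [-24.  40.  -4. 103.   5.  37.  11.]
```

Call:
play_rows --pt "0 0 0 0 0 1 0" --pt "0 0 0 0 0 0 0"

```text
clock: 15.48
tool_pos: [0.528, 0.2121, 0.1871]
tool_rot: [[-0.658, 0.753, -0.0], [0.753, 0.658, -0.001], [-0.001, -0.001, -1.0]]
contact_force: [-0.8, -3.8, 12.8]
finger_gap: 0.0104
finger_force: 65.2
```

```bash
python3 -c "
from h import *
info()"
```

```text
t 15.475 p [0.528  0.2121 0.1871] yaw 131.16 tilt [-0.02 -0.06] F [-0.8 -3.8 12.8] M [-0.85  0.32  0.08] gap 0.0104 q [-24.  40.  -4. 103.   4.  37.  10.]
```

Turned 49° with no stop yet, so the lugs must lie within the pocket range. I ease off and watch the spring.

Call:
play_rows --pt "0 0 -1 0 0 0 0" --pt "0 0 -1 0 0 0 0" --pt "0 0 -0.5 0 0 0 0" --pt "0 0 0 0 0 0 0"

```text
clock: 15.98
tool_pos: [0.5279, 0.2121, 0.189]
tool_rot: [[-0.658, 0.753, -0.001], [0.753, 0.658, -0.001], [-0.0, -0.001, -1.0]]
contact_force: [-0.4, -2.8, 7.0]
finger_gap: 0.0108
finger_force: 64.4
```

Call:
play_rows --pt "0 0 -1 0 0 0 0" --pt "0 0 -0.5 0 0 0 0" --pt "0 0 0 0 0 0 0"

```text
clock: 16.35
tool_pos: [0.5279, 0.2122, 0.1904]
tool_rot: [[-0.658, 0.753, -0.001], [0.753, 0.658, -0.001], [-0.0, -0.001, -1.0]]
contact_force: [0.6, -2.5, 6.0]
finger_gap: 0.0106
finger_force: 64.4
```

```bash
python3 -c "
from h import *
info()"
```

```text
t 16.35 p [0.5279 0.2122 0.1904] yaw 131.17 tilt [-0.05 -0.06] F [ 0.6 -2.5  6. ] M [-0.68 -0.11  0.02] gap 0.0106 q [-24.  40.  -4. 103.   4.  37.  10.]
```

Call:
play_rows --pt "0 0 -1 0 0 0 0" --pt "0 0 -1 0 0 0 0" --pt "0 0 0 0 0 0 0"

```text
clock: 16.73
tool_pos: [0.528, 0.2122, 0.1923]
tool_rot: [[-0.658, 0.753, -0.001], [0.753, 0.658, -0.001], [-0.0, -0.001, -1.0]]
contact_force: [0.0, -4.1, 5.3]
finger_gap: 0.0105
finger_force: 64.3
```

Call:
play_rows --pt "0 0 -1 0 0 0 0" --pt "0 0 0 0 0 0 0"

```text
clock: 16.98
tool_pos: [0.5279, 0.2122, 0.1928]
tool_rot: [[-0.658, 0.753, -0.001], [0.753, 0.658, -0.001], [-0.0, -0.002, -1.0]]
contact_force: [1.2, -3.3, 0.1]
finger_gap: 0.0108
finger_force: 63.6
```

```bash
python3 -c "
from h import *
info()"
```

```text
t 16.975 p [0.5279 0.2122 0.1928] yaw 131.17 tilt [-0.07 -0.07] F [ 1.2 -3.3  0.1] M [-0.9  -0.22  0.01] gap 0.0108 q [-24.  40.  -4. 103.   4.  37.  10.]
```

The spring lifted the cap to the expected pocket height and it stopped there. I release and retreat.

Call:
play_rows --pt "0 0 0 0 0 0 0.15" --pt "0 0 0 0 0 0 0.4" --pt "0 0 0 0 0 0 0.4" --pt "0 0 0 0 0 0 0.4" --grip_force 20

```text
clock: 17.48
tool_pos: [0.5283, 0.2133, 0.1933]
tool_rot: [[-0.659, 0.752, 0.0], [0.752, 0.659, 0.001], [0.0, 0.0, -1.0]]
contact_force: [1.1, 0.5, 0.1]
finger_gap: 0.0342
finger_force: 0.0
```

Call:
play_rows --pt "0 0 -10 0 0 0 0.4" --pt "0 0 -25 0 0 0 0.4" --pt "0 0 -40 0 0 0 0.4" --pt "0 0 -40 0 0 0 0.4" --pt "0 -50 0 0 0 0 0.4"

```text
clock: 18.1
tool_pos: [0.4946, 0.1833, 0.3122]
tool_rot: [[-0.66, 0.751, 0.011], [0.751, 0.66, 0.006], [-0.002, 0.013, -1.0]]
contact_force: [-1.5, -0.5, -0.9]
finger_gap: 0.0343
finger_force: 0.0
```

Call:
play_rows --pt "0 -60 0 0 0 0 0.4" --pt "0 -60 0 0 0 0 0.4" --pt "0 0 0 0 0 0 0.4" --pt "0 0 0 0 0 0 0.4"

```text
clock: 18.6
tool_pos: [0.4014, 0.1014, 0.3092]
tool_rot: [[-0.658, 0.753, 0.003], [0.753, 0.658, 0.001], [-0.001, 0.003, -1.0]]
contact_force: [0.8, 0.1, 0.3]
finger_gap: 0.034
finger_force: 0.0
```

```bash
python3 - <<'E'
from h import *
info()
im,K,T=grab("scene"); b=np.clip(im.astype(float)*2.2,0,255).astype(np.uint8)
im2,K2,T2=grab("top"); a=np.clip(im2.astype(float)*2.2,0,255).astype(np.uint8)
r=lambda x:cv2.resize(x,(390,390),interpolation=cv2.INTER_CUBIC)
cv2.imwrite("pics/g.png",np.hstack([r(a[130:260,140:270]),r(b[80:210,370:500])]))
for im,K,T,c0 in((im,K,T,(437,143)),(im2,K2,T2,(202,193))):
    m=cv2.inRange(cv2.cvtColor(im,cv2.COLOR_BGR2HSV),(0,90,40),(18,255,255)); N,l,s,c=cv2.connectedComponentsWithStats(m)
    for i in range(1,N):
        if np.hypot(*(c[i]-c0))<22 and s[i,4]>10: print(s[i],c[i].round(1))
    print("exp disc top locked",proj(K,T,[.527,.2123,.1625]))
E
```

```text
t 18.6 p [0.4014 0.1014 0.3092] yaw 131.18 tilt [0.15 0.07] F [0.8 0.1 0.3] M [-0.01 -0.09  0.06] gap 0.034 q [-17.  19.  -5. 120.   3.  41.  17.]
[426 131  25  26 351] [438.  144.6]
exp disc top locked [437.07542941 145.15628254]
[188 181  25  25 456] [200.2 193.2]
exp disc top locked [200.61873132 192.42144662]
```

View pics/g.png

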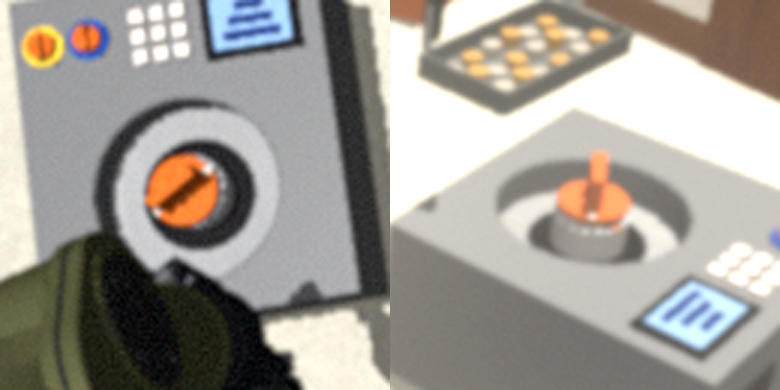

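The cap sits upright and centred on the hub. Its bar is turned about 48° from the slots, the disc is where the locked pose predicts, and the gripper is clear.

```bash
python3 -c "
from workcell import ctrl
print(ctrl.hand_in())"
```

```text
the job is handed in; nothing more can be done
None
```

The orange cap is back on the hub, locked in its pockets and released by the gripper; I handed the job in at about 18.7 s, and hand-in returned no verdict.

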